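Free the jammed pill funnel and set it in the open bottle

TASK

The steel pill funnel has jammed on its peg of the drying rack. Work it loose and take it off without lifting, tipping or dragging the rack, then set it upright in the mouth of the open pill bottle, lowering it until it sits fully home before you let go. Keep the bottle standing where it is and leave everything else undisturbed.

Things in the scene. Friction and masses are not known exactly. Their poses are not given: they have to be found in the camera images.
- funnel: Stainless steel pill funnel, 70 g, 70 mm tall, round about its z (up). Origin: centre of the spout's lower end. From there: straight spout, 22 mm outside, 18 mm bore, 0 to 30 mm; cone widening to 56 mm, 30 to 52 mm; straight collar 56 mm outside, wall 2 mm, 52 to 70 mm. At the start it is upright, pushed down over a peg of the rack to just above that peg's foot. Free after rising 12 mm.
- funnel_collar (a point): On the funnel's axis, 61 mm above the spout's end: where to grip across the 56 mm. Friction on the sleeve holds the funnel with 17 to 25 N against a straight pull, more than the rack's weight. Only while it is being turned (0.2 N m, either way, no stops) does a pull of 2 to 6 N draw it up, at most about 0.3 mm per 0.1 rad; when the turning stops, also between twists, it sticks again.
- rack: Drying rack, loose, not to be moved: steel tray 190 by 190 mm, 10 mm thick, rim 16 mm high, 1.2 to 1.5 kg. Origin: centre of the underside; x, y along its sides. Pegs at x, y = plus or minus 40 mm. The funnel is on the (+40, +40) peg, a medicine cup upside down on the (-40, -40) peg; the tray may be turned any way. An upward pull of about 8 to 11 N on a peg begins to raise that side of the tray.
- peg_a (a point): Top of the rack's (+40, +40) peg, 52 mm above the counter. Each peg: white foot 24 mm across up to 24 mm above the counter, then a grey ribbed silicone sleeve 18 mm across, tapering slightly from 38 mm up, and a domed top.
- peg_b (a point): Top of the rack's (-40, -40) peg, 52 mm above the counter.
- bottle_open: The one pill bottle without a cap: amber, 45 g, loose, body 48 mm across, 85 mm tall, shoulder from 61 to 69 mm, neck 35 mm outside. Origin: centre of its underside; z up. It stands in one of three places among two capped bottles, with at least 35 mm of room all round.
- mouth (a point): Centre of the open bottle's mouth, at the top of its neck, 85 mm above the counter; the opening is 30 mm wide (4 mm of room round the spout). With the funnel home, its cone rests on the rim and the spout's lower end is about 34 mm below this point.
- dose_cup: White medicine cup upside down over a peg of the rack, 43 mm across, 48 mm tall; bystander. Origin: centre of its rim, on the tray.
- bottle_tall: Capped amber pill bottle, 42 mm across, 80 mm tall; bystander. Origin: centre of its underside.
- bottle_short: Capped amber pill bottle, 48 mm across, 68 mm tall; bystander. Origin: centre of its underside.
- cap: White ribbed twist cap of the open bottle, 43 mm across, 16 mm high, lying on the counter; bystander. Origin: centre of its underside.
- organizer: Orange seven-day pill organizer, 45 by 196 mm, 25 mm high, lying on the black lazy Susan (250 mm across, 18 mm high); bystander. Origin: centre of its underside.
- splitter: Stainless pill splitter with a raised lever, 35 by 100 mm, about 60 mm high; bystander. Origin: centre of its base.
- bowl: White ceramic pinch bowl with tablets, 80 mm across, 34 mm high; bystander. Origin: centre of its underside.
Things that resemble listed ones, but are neither listed nor needed, are in the scene too. What is shaped like the funnel but pink is not meant.

How it is judged:
On the way, in this order (a step that is already met when the one before it is completed fails the run):
1. the funnel is off its peg, the spout's end above the top of the peg (z of funnel in the frame of rack above 0.058 m), for 0.2 s.
2. the funnel is lowered into the mouth of the open bottle, upright and still held (horizontal distance between funnel and mouth below 0.006 m and z of funnel in the frame of mouth below -0.02 m and angle between funnel's own z axis and vertical below 0.2 rad and contact force between the fingers and funnel above 0.3 N), for 0.1 s.
At the end, for the whole second after the job is handed in: The funnel sits home in the open bottle: spout's end at least 30 mm below the mouth, within 5 mm of its axis, tilt under 0.1 rad, still, released; the bottle stands within 30 mm of its start, the rack flat within 20 mm of its start, the bystanders within 30 mm (horizontal distance between funnel and mouth below 0.005 m and z of funnel in the frame of mouth below -0.03 m and angle between funnel's own z axis and vertical below 0.1 rad and angle between bottle_open's own z axis and vertical below 0.05 rad and height (world z) of bottle_open below 0.004 m and distance of each of bottle_open, dose_cup, bottle_tall, bottle_short, cap, organizer, splitter, bowl from where it was at the start of the episode below 0.03 m and distance of rack from where it was at the start of the episode below 0.02 m and angle between rack's own z axis and vertical below 0.02 rad and linear speed of each of funnel, bottle_open below 0.02 m/s and contact force between the fingers and funnel below 0.05 N); the robot touches nothing.
It fails at once if the rack is lifted, tipped or dragged: it tilts by more than 0.08 rad or moves by more than 20 mm (distance of rack from where it was at the start of the episode above 0.02 m or angle between rack's own z axis and vertical above 0.08 rad).
It fails at once if the open bottle is tipped by more than 0.35 rad (angle between bottle_open's own z axis and vertical above 0.35 rad).
It fails at once if another thing on the counter is pushed by more than 30 mm or knocked over (medicine cup, capped bottles, loose cap, organizer, pill splitter, bowl) (distance of any of dose_cup, bottle_tall, bottle_short, cap, organizer, splitter, bowl from where it was at the start of the episode above 0.03 m or angle between any of dose_cup, bottle_tall, bottle_short, bowl's own z axis and vertical above 0.5 rad).
It also fails if it takes over 67 s, if anything falls off the work surface, if the arm or the gripper's body presses on something with over 40 N, if the wrist force passes 120 N, or if a joint passes its speed limit or range.

ROBOT

A 7-joint arm with a two-finger parallel gripper is mounted at the origin on the work surface. World frame = base frame: x ahead of the robot, y to its left, z up, the work surface at z = 0. Lengths are in m, angles in rad, forces in N, time in s.
With the tool pointing down it reaches from about 0.425 to 1.025 m from the base axis. Payload 9.4 kg.
Tool frame: the origin (TCP) lies at the very end of the fingers, on their centre line; the grasp point (between the pads) lies 19 mm behind it; y points along the fingers, z is the direction in which the jaws open and shut, and the axes are right-handed (so a half turn about y gives the same grasp; the last joint's range is limited). The gripper opens to 93 mm and grips with 3 to 60 N. Pads are 15 mm wide; open, the fingers measure 128 mm over their backs; the gripper's body (75 mm by 188 mm) begins 65 mm behind the grasp point.
Start: joints at [-1.389, 0.599, -0.003, 1.599, 0.002, 0.943, -0.08], TCP at [0.186, 0.701, 0.219] pointing down, gripper open.
Joint ranges: [-2.57, 2.57], [-0.35, 1.97], [-1.29, 1.29], [0.11, 2.56], [-1.05, 4.19], [0.11, 1.86], [-2.63, 2.63]. Speed limits (rad/s): [2.22, 2.22, 3.01, 3.01, 3.14, 3.14, 3.14].

INTERFACE

Orientations are given as a unit quaternion [w, x, y, z].
In Python, from station import arm, vision gives the robot as it stands.
- The arm moves only by the tool jog_arm, never from a script. Its argument "steps" is a list of rows, each a list of 4 numbers: the shift along the tool's x, y, z scaled (see below), then the turn about the tool's y scaled (see below). In form: [[tx, ty, tz, yaw], ...]. A call has 1 to 5 rows; each row is the pose to reach, as a shift and turn from the pose measured when the call began, along the tool's axes at that moment; what a row does not reach only later rows make up. The controller multiplies each number of a shift by 150 mm and each number of a turn by pi/2 rad. A row lasts 1/8 s, in which the tool goes at most 62.5 mm and 10.7 degrees, less where a joint would pass 70% of its speed; a pose out of reach is approached as far as the arm can. A call with a number of a shift or a turn outside -1 to 1 is refused whole. A call with a gripper value outside its range is refused whole. "grip" is the opening, from -1 (shut) to 1 (fully open), so that 0 is half open, set as the call begins (left out, the last holds). The fingers move at their own pace and stop on an object; "grip_force" is the grip in N (left out, the last holds). Time passes only in rows, so rows that repeat a pose let the fingers close. It gives the time, the measured TCP pose, the force and the opening at its end, in the units of the state.
- arm.get_obs(): the state, without advancing time (a new reading comes with each control period).
- vision.grab_frame(name): name is "scene" or "top" or "wrist"; returns (picture, depth): 400x640x3 uint8, red, green, blue; 400x640 float32, m along the optical axis (not along the pixel's ray), 0 where there is no reading.
- vision.get_calibration(name): a dict with "fx", "fy", "cx", "cy" (pixels), "distortion" ([k1, k2, p1, p2, k3] as OpenCV has them; the pictures are not rectified), "origin" and "rotation" of the camera in the world. Camera axes: x right, y up, looking along -z (the intrinsics and any distortion apply to the point x, -y, -z); pixel columns grow to the right and rows downward; lengths in m; the calibration is good to about 2 mm. A picture is of the moment at which its call begins: read the wrist's pose just before it. get_calibration takes no time and is no camera call; for the wrist camera it gives the pose at the moment of the call.
- arm.close_job(): hands the job in, once; it reports no verdict.
The state is a dict: "time_s": time; "qpos": joint angles; "joint_vel": joint speeds; "tau": joint torques, N m; "ee_pos": TCP position; "tcp_rot": TCP orientation; "contact_force": force on the tool from outside, world axes, zero at the start; "moment": the same for the moment, N m; "opening": finger opening in m.
Only numpy, scipy, OpenCV 4.12 (cv2) and the standard library are available. Lean on these libraries where they do the work, as an engineer would, in place of code of your own. Each camera call takes 0.05 s, during which the arm holds its last target.

## Working session

There is one attempt and no reset: what is moved stays moved. The work goes in short steps, Python scripts to look and compute and a tool call to move; the robot and the scene stay as the last step left them, time stands still between calls to the robot, and variables do not carry over. Pictures are saved under pics/ and viewed, and the job is handed in when it is done.

Besides the shell and the picture viewer there is one more tool, called after "Emit:" as name(argument=value, ...), one argument or row to a line, values as JSON. jog_arm: Moves the arm, as the interface text tells. Shifts and turns lie within -1 to 1; 1 stands for 150 mm of shift or pi/2 rad of turn. Its arguments: {"type":"object","properties":{"steps":{"type":"array"},"grip":{"type":"number"},"grip_force":{"type":"number"}},"required":["steps"]}

```bash
ls; mkdir -p pics; cat > h.py <<'E'
import numpy as np, cv2, json
from station import arm, vision
def grab(n,tag):
    c=vision.get_calibration(n); p,d=vision.grab_frame(n)
    np.savez(f'{tag}.npz',p=p,d=d,K=np.array([c['fx'],c['fy'],c['cx'],c['cy']]),D=np.array(c['distortion'],float),o=np.array(c['origin']),R=np.array(c['rotation']))
    cv2.imwrite(f'pics/{tag}.png',p[:,:,::-1]); return load(tag)
def load(tag): return dict(np.load(f'{tag}.npz'))
def rays(f,uv):
    uv=np.asarray(uv,float).reshape(-1,1,2);k=f['K'];K=np.array([[k[0],0,k[2]],[0,k[1],k[3]],[0,0,1]])
    x=cv2.undistortPoints(uv,K,f['D']).reshape(-1,2)
    return np.c_[x[:,0],-x[:,1],-np.ones(len(x))]@f['R'].T
def plane(f,uv,z):
    r=rays(f,uv);t=(z-f['o'][2])/r[:,2];return f['o']+r*t[:,None]
def deep(f,uv):
    uv=np.asarray(uv,float).reshape(-1,2);r=rays(f,uv);d=f['d'][uv[:,1].round().astype(int),uv[:,0].round().astype(int)]
    return f['o']+r*d[:,None]
def proj(f,P):
    P=(np.asarray(P,float).reshape(-1,3)-f['o'])@f['R'];k=f['K'];K=np.array([[k[0],0,k[2]],[0,k[1],k[3]],[0,0,1]])
    return cv2.projectPoints(np.c_[P[:,0],-P[:,1],-P[:,2]].reshape(-1,1,3),np.zeros(3),np.zeros(3),K,f['D'])[0].reshape(-1,2)
E
python3 - <<'E'
from h import *
print(arm.get_obs())
for n in ['scene','top']:
    f=grab(n,n+'0'); print(n,f['K'],f['D'],f['o'],f['R'].round(3).tolist())
E
```

```text
pics
{'time_s': 0.0, 'qpos': array([-1.3886608 ,  0.60016225, -0.00255985,  1.60013253,  0.00180049,
        0.94286733, -0.07982794]), 'joint_vel': array([ 0.00213594, -0.00104095, -0.00087155, -0.00094555, -0.00110233,
       -0.00148568, -0.00026579]), 'tau': array([-5.67757215e-04, -7.65074873e+01,  1.49682172e+00, -2.52350092e+01,
       -5.23887179e-02,  1.69016345e-02,  1.54108902e-04]), 'ee_pos': array([0.18545053, 0.70037832, 0.21773195]), 'tcp_rot': array([-0.70064164,  0.70174878, -0.09126533,  0.09121723]), 'contact_force': array([-0.81548935, -1.23214131,  0.4520358 ]), 'moment': array([-0.02450459, -0.04853486,  0.08068192]), 'opening': 0.09298442927994237}
scene [498.12323412 498.12323412 319.21335654 197.28821604] [-0.08061351  0.          0.          0.          0.        ] [ 1.03082641 -0.7236238   0.76472796] [0.865, 0.411, 0.121, 0.261]
top [379.40165386 379.40165386 314.94042468 202.83076395] [-0.0893127  0.         0.         0.         0.       ] [0.43537445 0.00681019 1.13310024] [-0.705, -0.036, 0.044, 0.707]
```

```bash
cat >> h.py <<'E'
from scipy.spatial.transform import Rotation as Ro
def q2R(q): q=np.asarray(q); return Ro.from_quat([q[1],q[2],q[3],q[0]]).as_matrix()
_l=load
def load(tag):
    f=_l(tag)
    if f['R'].shape==(4,): f['R']=q2R(f['R'])
    return f
E
python3 - <<'E'
from h import *
for n in ['scene0','top0']: print(load(n)['R'].round(3).tolist())
print(q2R(arm.get_obs()['tcp_rot']).round(3))
E
```

```text
[[0.835, -0.352, 0.423], [0.55, 0.527, -0.648], [0.006, 0.774, 0.633]]
[[-0.003, 0.994, -0.112], [-1.0, -0.001, 0.012], [0.012, 0.112, 0.994]]
[[ 0.967 -0.     0.256]
 [-0.256 -0.001  0.967]
 [ 0.    -1.    -0.001]]
```

View pics/scene0.png

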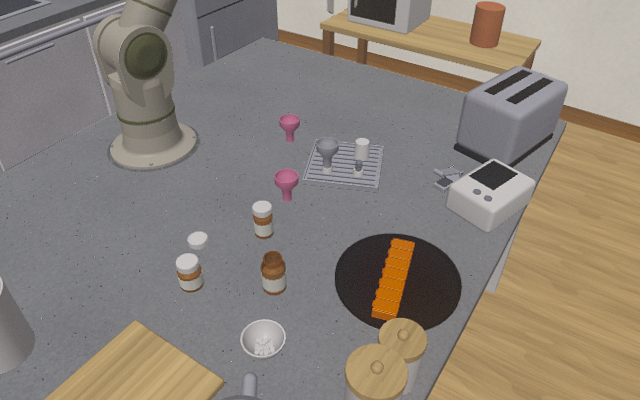

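View pics/top0.png

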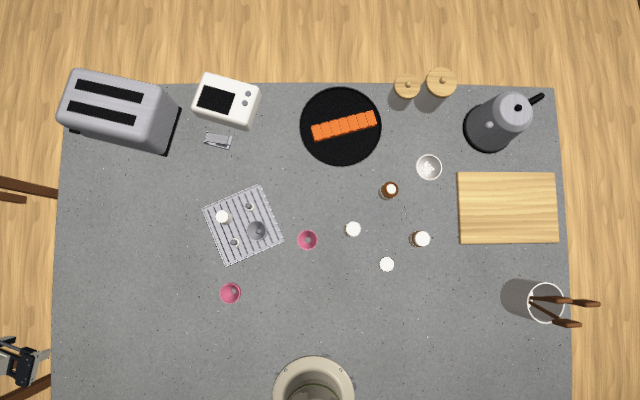

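```bash
python3 - <<'E'
from h import *
a=load('scene0');b=load('top0')
c1=cv2.resize(a['p'][110:210,270:400,::-1],None,fx=5,fy=5,interpolation=2)
cv2.imwrite('pics/c1.png',c1)
c2=cv2.resize(b['p'][170:280,190:330,::-1],None,fx=5,fy=5,interpolation=2);cv2.imwrite('pics/c2.png',c2)
c3=cv2.resize(a['p'][190:310,170:300,::-1],None,fx=5,fy=5,interpolation=2)
c3=cv2.resize(c3,(650,600));cv2.imwrite('pics/c3.png',c3)
c4=cv2.resize(b['p'][170:280,330:450,::-1],None,fx=5,fy=5,interpolation=2);cv2.imwrite('pics/c4.png',c4)
E
```

```text
(no output)
```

View pics/c1.png

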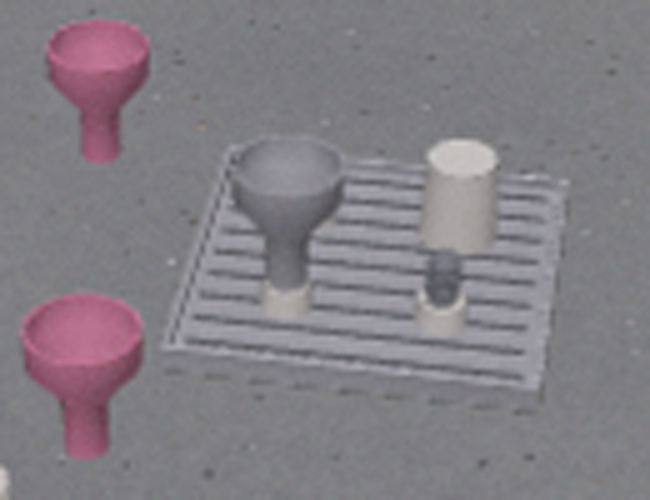

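View pics/c2.png

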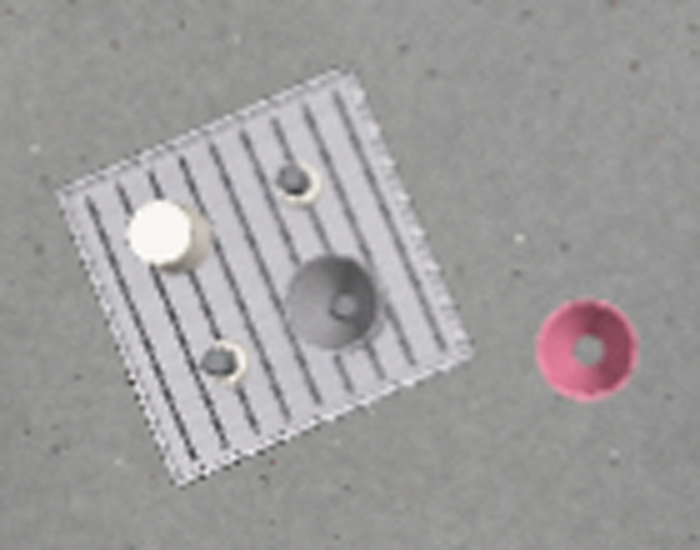

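View pics/c3.png

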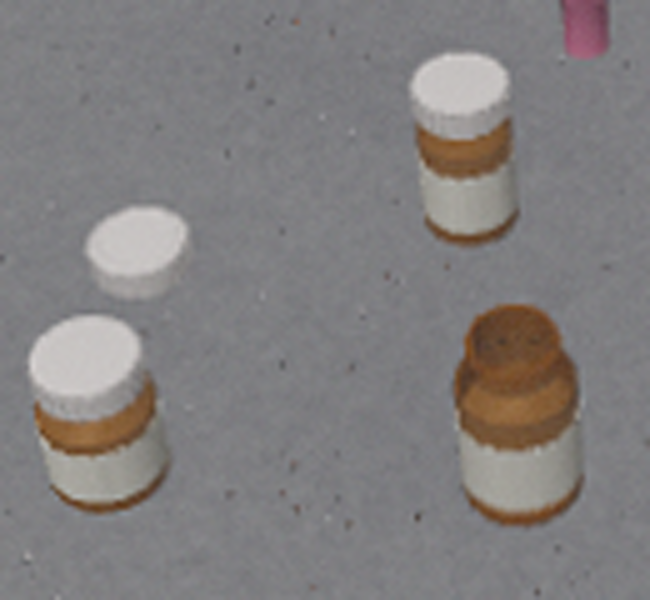

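View pics/c4.png

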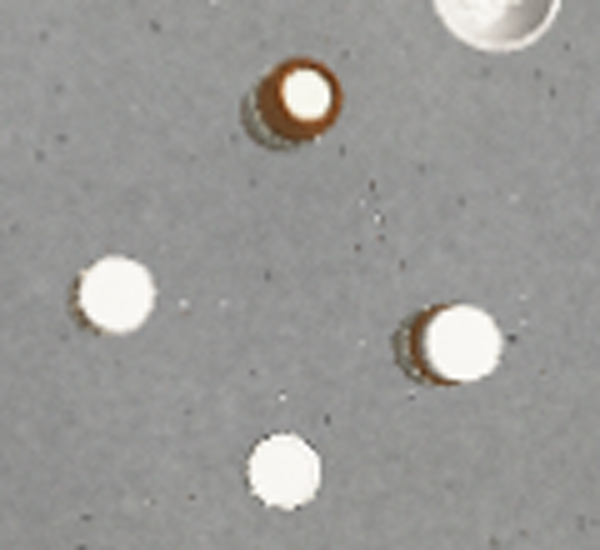

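```bash
python3 - <<'E'
from h import *
for n,boxes in [('top0',dict(fun=(225,290,200,260),bot=(365,415,170,215),cup=(205,240,200,230),pink=(290,325,225,258),pink2=(215,245,280,308),tall=(335,370,215,245),shrt=(405,438,225,252))),('scene0',dict(fun=(310,345,130,180),bot=(255,292,245,300)))]:
    f=load(n);v,u=np.mgrid[0:400,0:640]
    P=deep(f,np.c_[u.ravel(),v.ravel()]).reshape(400,640,3)
    print(n,'counter z',np.median(P[240:300,440:460,2]) if n=='top0' else np.median(P[220:240,120:160,2]))
    for k,(u0,u1,v0,v1) in boxes.items():
        z=P[v0:v1,u0:u1,2]; zz=np.sort(z.ravel())
        m=(z>0.05); q=P[v0:v1,u0:u1][m]
        print(k,'zmax',zz[-1].round(4),zz[-30].round(4), 'range', q[:,0].min().round(4),q[:,0].max().round(4),q[:,1].min().round(4),q[:,1].max().round(4),'mid',((q.min(0)+q.max(0))/2).round(4),m.sum())
E
```

```text
top0 counter z -0.0006425068028118597
fun zmax 1.1331 0.0957 range 0.4354 0.5574 0.0068 0.2516 mid [0.4964 0.1292 0.5916] 403
bot zmax 1.1331 0.0842 range 0.4354 0.6198 -0.2416 0.0068 mid [ 0.5276 -0.1174  0.5916] 168
cup zmax 1.1331 0.0593 range 0.4354 0.5369 0.0068 0.2796 mid [0.4861 0.1432 0.5916] 139
pink zmax 1.1331 0.0696 range 0.4262 0.4797 -0.0085 0.0447 mid [0.4529 0.0181 0.5916] 89
pink2 zmax 1.1331 0.0684 range 0.2793 0.4354 0.0068 0.2597 mid [0.3573 0.1333 0.5916] 128
tall zmax 1.1331 0.0819 range 0.4354 0.5038 -0.1283 0.0068 mid [ 0.4696 -0.0607  0.5927] 193
shrt zmax 1.1331 0.0693 range 0.4327 0.4755 -0.3295 0.0068 mid [ 0.4541 -0.1613  0.5925] 196
scene0 counter z -0.0016319566716044842
fun zmax 0.7647 0.0917 range 0.4532 1.0308 -0.7236 0.1836 mid [ 0.742  -0.27    0.4075] 400
bot zmax 0.7647 0.0831 range 0.5774 1.0308 -0.7236 -0.202 mid [ 0.8041 -0.4628  0.4075] 537
```

```bash
python3 - <<'E'
from h import *
def circ(f,m,z):
    c=max(cv2.findContours(m.astype(np.uint8),0,1)[0],key=cv2.contourArea)[:,0]
    w=plane(f,c.astype(float),z)[:,:2]
    (x,y),(a,b),t=cv2.fitEllipse(w.astype(np.float32)*1000)
    return (x/1e3,y/1e3,a,b,len(c))
f=load('top0');v,u=np.mgrid[0:400,0:640];P=deep(f,np.c_[u.ravel(),v.ravel()]).reshape(400,640,3)
ok=f['d']>0
def box(b): m=np.zeros((400,640),bool);m[b[2]:b[3],b[0]:b[1]]=1;return m
hsv=cv2.cvtColor(f['p'],cv2.COLOR_RGB2HSV)
B=(225,290,200,260)
m=box(B)&ok&(P[...,2]>0.06)
print('fun depth',circ(f,m,0.096), 'z90',np.percentile(P[m][:,2],[50,90,97]))
# hole-filled by color: darker than rack
B=(240,272,212,250);g=hsv[...,2];m2=box(B)&(g<135);m2=cv2.morphologyEx(m2.astype(np.uint8),cv2.MORPH_OPEN,np.ones((5,5)))
print('fun col',circ(f,m2,0.096))
m=box((365,415,170,215))&ok&(P[...,2]>0.075);print('bot depth',circ(f,m,0.085),np.percentile(P[m][:,2],[50,90]))
m=box((365,415,170,215))&(hsv[...,1]>90);print('bot amber',circ(f,m,0.085))
m=box((365,415,170,215))&(hsv[...,1]<60)&(hsv[...,2]>220);print('bot interior',circ(f,m,0.085))
for n,B,z in [('pink1',(290,325,225,258),.07),('pink2',(215,245,280,308),.07)]:
    m=box(B)&(hsv[...,1]>70);print(n,circ(f,m,z))
for n,B,z in [('tall',(340,365,218,240),.08),('short',(408,435,228,250),.068),('cup',(212,232,206,226),.058)]:
    m=box(B)&(hsv[...,2]>215);print(n,circ(f,m,z))
# rack corners
m=box((195,295,175,275))
cor=np.array([[202,208.5],[259.5,184.5],[284.5,240.5],[226.5,266.5]]);w=plane(f,cor,0.016);print(w.round(4).tolist(),w.mean(0))
e=np.diff(w,axis=0);print(np.linalg.norm(e,axis=1),np.degrees(np.arctan2(e[:,1],e[:,0])))
# funnel, scene
f=load('scene0');P=deep(f,np.c_[u.ravel(),v.ravel()]).reshape(400,640,3);hsv=cv2.cvtColor(f['p'],cv2.COLOR_RGB2HSV)
m=box((255,292,245,300))&(hsv[...,1]>90)
ys,xs=np.nonzero(m);print(xs.min(),xs.max(),ys.min(),ys.max())
E
```

```text
fun depth (0.47798471069335935, 0.15338490295410157, 54.31970977783203, 55.85670852661133, 58) z90 [0.07303188 0.09423173 0.09608454]
fun col (0.49176974487304687, 0.15046249389648436, 17.47310447692871, 25.3094539642334, 24)
bot depth (0.5958710327148438, -0.219555419921875, 34.803775787353516, 35.8389892578125, 36) [0.08262391 0.08609465]
bot amber (0.5912951049804688, -0.21518807983398439, 42.91468048095703, 45.186126708984375, 44)
bot interior (0.594512939453125, -0.21898199462890625, 22.366207122802734, 25.966670989990234, 24)
pink1 (0.45288662719726563, 0.01693226432800293, 52.48772430419922, 53.591861724853516, 54)
pink2 (0.3061159973144531, 0.2299730987548828, 53.310203552246094, 57.419715881347656, 57)
tall (0.48276400756835935, -0.11114898681640625, 37.476295471191406, 38.7226676940918, 40)
short (0.45471762084960937, -0.3092269592285156, 39.20863342285156, 39.936492919921875, 41)
cup (0.5195731201171875, 0.26084542846679687, 33.60132598876953, 34.55826187133789, 34)
[[0.5451, 0.3294, 0.016], [0.6168, 0.1588, 0.016], [0.4506, 0.0832, 0.016], [0.3747, 0.2525, 0.016]] [0.49680077 0.20596026 0.016     ]
[0.18506234 0.18261318 0.18557762] [ -67.19361566 -155.54668186  114.12734876]
261 284 251 294
```

```bash
cat >> h.py <<'E'
def go(p,yaw=0):
    o=arm.get_obs();R=q2R(o['tcp_rot']);d=np.array(p)-o['ee_pos']
    print('t',round(o['time_s'],2),'pos',o['ee_pos'].round(4),'F',o['contact_force'].round(1),'M',o['moment'].round(2),'q',o['qpos'].round(2),'open',round(o['opening'],4))
    print('R',R.round(3).tolist());print('scaled',(R.T@d/0.15).round(3),'dist',np.linalg.norm(d).round(3))
E
python3 - <<'E'
from h import *
f=load('scene0');img=f['p'][:,:,::-1].copy()
t=np.linspace(0,2*np.pi,60)
for c,r,z in [((.478,.1534),.028,.096),((.478,.1534),.028,.078),((.478,.1534),.012,.024),((.5959,-.2195),.0175,.085),((.5959,-.2195),.024,.0)]:
    P=np.c_[c[0]+r*np.cos(t),c[1]+r*np.sin(t),0*t+z]
    for q in proj(f,P): img[int(round(q[1])),int(round(q[0]))]=(0,255,0)
a=cv2.resize(img[130:190,290:370],None,fx=5,fy=5,interpolation=0);b=cv2.resize(img[240:300,235:315],None,fx=5,fy=5,interpolation=0)
cv2.imwrite('pics/chk.png',np.hstack([a,b]))
go((.478,.153,.218))
E
```

```text
t 0.1 pos [0.1854 0.7004 0.2178] F [ 0.3  0.3 -0.3] M [ 0.   -0.01 -0.02] q [-1.39  0.6  -0.    1.6   0.    0.94 -0.08] open 0.0932
R [[0.967, -0.0, 0.256], [-0.256, -0.001, 0.967], [0.0, -1.0, -0.001]]
scaled [ 2.819e+00  3.000e-03 -3.029e+00] dist 0.621
```

View pics/chk.png

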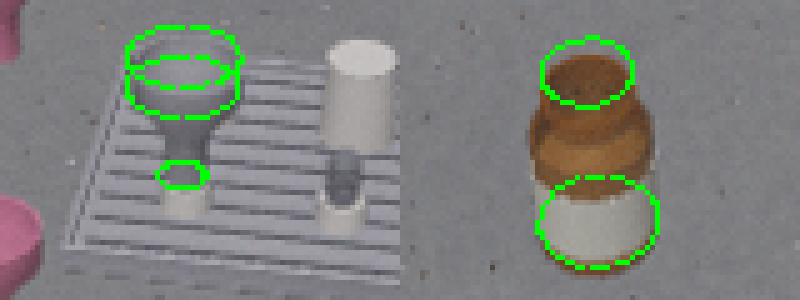

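Emit:
jog_arm(
  steps=[
    [0.3,0,-0.3,0],
    [0.6,0,-0.65,0],
    [0.93,0,-1,0],
    [0.93,0,-1,0],
  ],
)

```text
time_s: 0.6
ee_pos: [0.2843, 0.5157, 0.2181]
tcp_rot: [-0.7, 0.702, -0.093, 0.093]
contact_force: [0.7, 1.0, 0.1]
opening: 0.093
```

Emit:
jog_arm(
  steps=[
    [0.3,0,-0.3,0],
    [0.6,0,-0.65,0],
    [0.93,0,-1,0],
    [0.93,0,-1,0],
  ],
)

```text
time_s: 1.1
ee_pos: [0.3814, 0.3318, 0.2188]
tcp_rot: [-0.699, 0.702, -0.094, 0.094]
contact_force: [0.7, 0.6, -0.2]
opening: 0.093
```

```bash
python3 - <<'E'
from h import *
go((.478,.153,.218))
E
```

```text
t 1.1 pos [0.3814 0.3318 0.2188] F [ 0.7  0.6 -0.2] M [ 0.03 -0.01 -0.07] q [-0.84  0.34  0.01  2.09 -0.    0.71  0.48] open 0.093
R [[0.965, 0.001, 0.264], [-0.264, -0.004, 0.965], [0.002, -1.0, -0.004]]
scaled [ 0.936  0.011 -0.98 ] dist 0.203
```

Emit:
jog_arm(
  steps=[
    [0.3,0,-0.3,0],
    [0.6,0.01,-0.65,0],
    [0.936,0.01,-0.98,0],
    [0.936,0.01,-0.98,0],
  ],
)

```text
time_s: 1.6
ee_pos: [0.4798, 0.1501, 0.2181]
tcp_rot: [-0.699, 0.702, -0.095, 0.096]
contact_force: [0.1, 0.4, -0.6]
opening: 0.0927
```

```bash
python3 - <<'E'
from h import *
go((.478,.153,.068))
f=grab('wrist','w0');print(vision.get_calibration('wrist'))
E
```

```text
t 1.6 pos [0.4798 0.1501 0.2181] F [ 0.1  0.4 -0.6] M [ 0.05  0.02 -0.  ] q [-0.46  0.34  0.05  2.1  -0.02  0.7   0.9 ] open 0.0927
R [[0.964, 0.001, 0.268], [-0.268, -0.005, 0.964], [0.002, -1.0, -0.004]]
scaled [-0.019  1.001  0.02 ] dist 0.15
{'fx': 307.35614462641786, 'fy': 307.35614462641786, 'cx': 317.0636035107375, 'cy': 202.96612350843802, 'distortion': array([-0.05229316,  0.        ,  0.        ,  0.        ,  0.        ]), 'origin': array([0.39887367, 0.17367946, 0.38350199]), 'rotation': array([ 0.78658635, -0.12302527, -0.09083951,  0.59824316])}
```

View pics/w0.png

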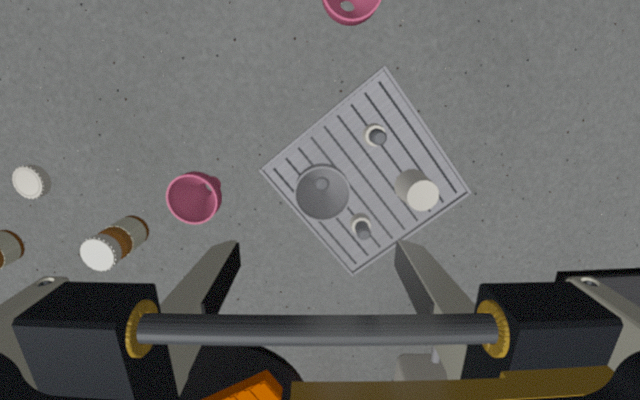

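```bash
python3 - <<'E'
from h import *
f=load('w0');v,u=np.mgrid[0:400,0:640];P=deep(f,np.c_[u.ravel(),v.ravel()]).reshape(400,640,3)
box=np.zeros((400,640),bool);box[155:228,285:358]=1
m=(box&(f['d']>0)&(P[...,2]>0.06)).astype(np.uint8)
c=max(cv2.findContours(m,0,1)[0],key=cv2.contourArea)[:,0]
for z in (.096,.094):
    w=plane(f,c.astype(float),z)[:,:2]
    print(z,cv2.fitEllipse(w.astype(np.float32)*1000), cv2.minEnclosingCircle(w.astype(np.float32)*1000))
print(np.percentile(P[m>0][:,2],[50,90,97]))
print(proj(f,[[.478,.1534,.096]]))
E
```

```text
0.096 ((477.0243225097656, 156.44931030273438), (54.56888198852539, 57.32488250732422), 80.19943237304688) ((476.7667236328125, 155.97434997558594), 29.17613983154297)
0.094 ((477.5712890625, 156.3253173828125), (54.94844055175781, 57.72360610961914), 80.19943237304688) ((477.3119812011719, 155.8470458984375), 29.379133224487305)
[0.07360725 0.09405473 0.09488878]
[[319.42913789 194.40376341]]
```

```bash
python3 - <<'E'
from h import *
go((.4775,.155,.068))
E
```

```text
t 1.65 pos [0.4804 0.1494 0.2181] F [ 1.  -1.1  0.6] M [-0.07 -0.01 -0.04] q [-0.46  0.34  0.05  2.1  -0.02  0.7   0.9 ] open 0.0932
R [[0.963, 0.002, 0.268], [-0.268, -0.005, 0.963], [0.003, -1.0, -0.004]]
scaled [-0.031  1.001  0.036] dist 0.15
```

Emit:
jog_arm(
  steps=[
    [-0.03,0.25,0.035,0],
    [-0.03,0.5,0.035,0],
    [-0.03,0.75,0.035,0],
    [-0.03,0.9,0.035,0],
    [-0.03,0.95,0.035,0],
  ],
)

```text
time_s: 2.28
ee_pos: [0.4769, 0.1562, 0.0742]
tcp_rot: [-0.699, 0.703, -0.095, 0.095]
contact_force: [0.7, -0.0, -0.1]
opening: 0.0929
```

```bash
python3 - <<'E'
from h import *
go((.4775,.155,.068))
f=grab('scene','s1')
cv2.imwrite('pics/s1c.png',cv2.resize(f['p'][60:210,250:430,::-1],None,fx=4,fy=4,interpolation=2))
grab('wrist','w1')
E
```

```text
t 2.27 pos [0.4769 0.1562 0.0742] F [ 0.7 -0.  -0.1] M [-0.01  0.04  0.01] q [-0.45  0.57  0.03  2.23 -0.03  0.35  0.9 ] open 0.0929
R [[0.964, -0.001, 0.266], [-0.266, -0.005, 0.964], [0.001, -1.0, -0.005]]
scaled [ 0.006  0.041 -0.006] dist 0.006
```

View pics/s1c.png

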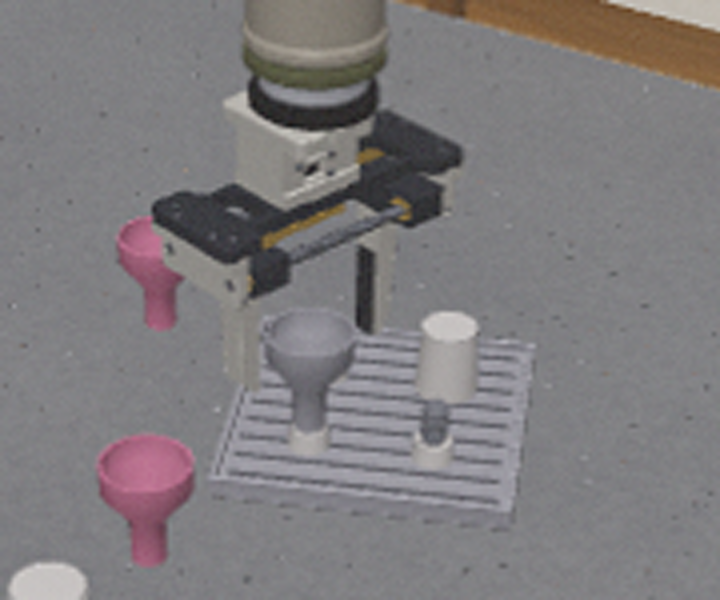

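View pics/w1.png

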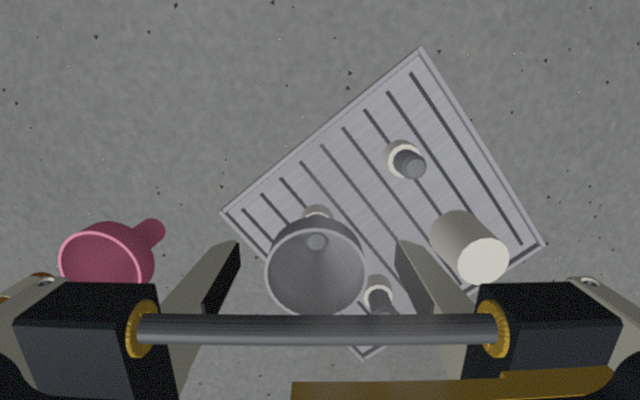

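```bash
python3 - <<'E'
from h import *
f=load('w1');v,u=np.mgrid[0:400,0:640];P=deep(f,np.c_[u.ravel(),v.ravel()]).reshape(400,640,3)
print(proj(f,[[.4769,.1562,.096],[.4775,.155,.096]]))
box=np.zeros((400,640),bool);box[210:312,255:375]=1
m=(box&(f['d']>0)&(P[...,2]>0.075)).astype(np.uint8)
c=max(cv2.findContours(m,0,1)[0],key=cv2.contourArea)[:,0]; c=c[c[:,1]<308]
w=plane(f,c.astype(float),.095)[:,:2]
print(cv2.fitEllipse(w.astype(np.float32)*1000),np.percentile(P[m>0][:,2],[50,90,97]))
E
```

```text
[[315.51984927 273.58349569]
 [313.64581014 275.06490469]]
((477.1644592285156, 156.08843994140625), (54.09069061279297, 65.1659164428711), 73.0238265991211) [0.08640281 0.09445452 0.09499192]
```

Emit:
jog_arm(
  steps=[
    [0,0.02,0,0],
    [0,0.045,0,0],
    [0,0.045,0,0],
  ],
)

```text
time_s: 2.75
ee_pos: [0.4774, 0.1558, 0.0686]
tcp_rot: [-0.699, 0.702, -0.095, 0.096]
contact_force: [0.6, -0.4, 0.0]
opening: 0.0929
```

Emit:
jog_arm(
  steps=[
    [0,0,0,0],
    [0,0,0,0],
    [0,0,0,0],
    [0,0,0,0],
  ],
  grip=0.1,
  grip_force=10,
)

```text
time_s: 3.25
ee_pos: [0.4774, 0.1558, 0.0686]
tcp_rot: [-0.699, 0.702, -0.095, 0.096]
contact_force: [-0.3, -1.2, 1.9]
opening: 0.0579
```

```bash
python3 - <<'E'
from h import *
go((.4775,.155,.068))
E
```

```text
t 3.25 pos [0.4774 0.1558 0.0686] F [-0.3 -1.2  1.9] M [-0.47  0.13 -0.01] q [-0.45  0.58  0.03  2.23 -0.03  0.34  0.9 ] open 0.0579
R [[0.964, 0.001, 0.267], [-0.267, -0.005, 0.964], [0.002, -1.0, -0.005]]
scaled [ 0.002  0.004 -0.005] dist 0.001
```

Emit:
jog_arm(
  steps=[
    [0,0,0,0],
    [0,0,0,0],
    [0,0,0,0],
  ],
  grip=-0.2,
  grip_force=40,
)

```text
time_s: 3.62
ee_pos: [0.4773, 0.1557, 0.0686]
tcp_rot: [-0.699, 0.702, -0.095, 0.096]
contact_force: [-1.1, -0.9, 0.5]
opening: 0.0562
```

```bash
python3 - <<'E'
from h import *
go((.4775,.155,.068))
E
```

```text
t 3.62 pos [0.4773 0.1557 0.0686] F [-1.1 -0.9  0.5] M [-0.22  0.    0.02] q [-0.45  0.58  0.03  2.23 -0.03  0.34  0.9 ] open 0.0562
R [[0.964, 0.001, 0.267], [-0.267, -0.005, 0.964], [0.002, -1.0, -0.005]]
scaled [ 0.002  0.004 -0.004] dist 0.001
```

Emit:
jog_arm(
  steps=[
    [0,0,0,-0.1],
    [0,-0.002,0,-0.2],
    [0,-0.004,0,-0.3],
    [0,-0.006,0,-0.4],
    [0,-0.008,0,-0.5],
  ],
)

```text
time_s: 4.25
ee_pos: [0.4771, 0.1546, 0.0694]
tcp_rot: [-0.681, 0.686, 0.181, -0.182]
contact_force: [1.1, -4.2, -5.0]
opening: 0.056
```

```bash
python3 - <<'E'
from h import *
go((.4773,.1557,.068))
E
```

```text
t 4.25 pos [0.4771 0.1546 0.0694] F [ 1.1 -4.2 -5. ] M [-0.86 -0.2  -0.12] q [-0.31  0.58 -0.17  2.22  0.28  0.36  1.38] open 0.056
R [[0.868, -0.0, -0.496], [0.496, -0.007, 0.868], [-0.004, -1.0, -0.006]]
scaled [0.005 0.009 0.006] dist 0.002
```

Emit:
jog_arm(
  steps=[
    [0,0,0,0.1],
    [0,-0.002,0,0.2],
    [0,-0.004,0,0.3],
    [0,-0.006,0,0.4],
    [0,-0.009,0,0.5],
  ],
)

```text
time_s: 4.88
ee_pos: [0.4771, 0.1551, 0.0705]
tcp_rot: [-0.698, 0.703, -0.095, 0.096]
contact_force: [0.1, 1.3, -7.0]
opening: 0.0558
```

```bash
python3 - <<'E'
from h import *
go((.4773,.1557,.068))
E
```

```text
t 4.88 pos [0.4771 0.1551 0.0705] F [ 0.1  1.3 -7. ] M [ 0.46 -0.11  0.15] q [-0.45  0.58  0.03  2.23 -0.02  0.34  0.9 ] open 0.0558
R [[0.964, -0.0, 0.267], [-0.267, -0.006, 0.964], [0.001, -1.0, -0.006]]
scaled [0.    0.017 0.004] dist 0.003
```

Emit:
jog_arm(
  steps=[
    [0,0,0,0.1],
    [0,-0.001,0,0.2],
    [0,-0.003,0,0.3],
    [0,-0.005,0,0.4],
    [0,-0.007,0,0.5],
  ],
)

```text
time_s: 5.5
ee_pos: [0.4781, 0.1563, 0.0715]
tcp_rot: [-0.609, 0.611, -0.356, 0.359]
contact_force: [1.8, 1.9, -4.3]
opening: 0.0561
```

```bash
python3 - <<'E'
from h import *
go((.4773,.1557,.068))
f=grab('scene','s2')
cv2.imwrite('pics/s2c.png',cv2.resize(f['p'][110:210,270:400,::-1],None,fx=5,fy=5,interpolation=2))
E
```

```text
t 5.5 pos [0.4781 0.1563 0.0715] F [ 1.8  1.9 -4.3] M [ 0.73 -0.6   0.1 ] q [-0.58  0.59  0.22  2.23 -0.34  0.35  0.43] open 0.0561
R [[0.489, 0.002, 0.872], [-0.872, -0.005, 0.489], [0.005, -1.0, -0.001]]
scaled [ 0.001  0.023 -0.007] dist 0.004
```

View pics/s2c.png

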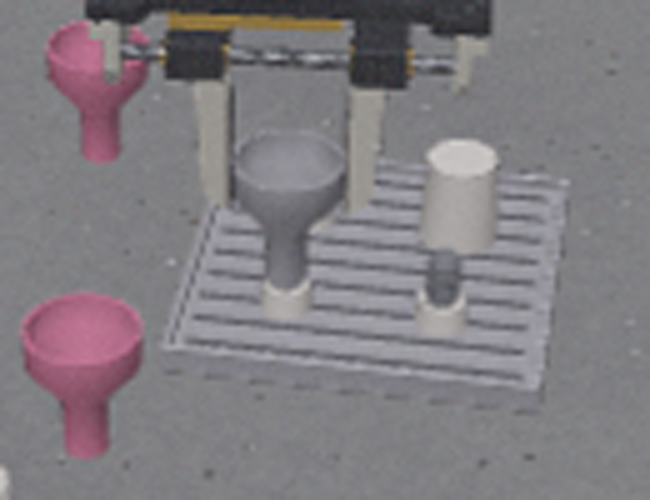

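Emit:
jog_arm(
  steps=[
    [0,0,0,-0.1],
    [0,-0.002,0,-0.2],
    [0,-0.004,0,-0.3],
    [0,-0.006,0,-0.4],
    [0,-0.008,0,-0.5],
  ],
)

```text
time_s: 6.18
ee_pos: [0.4775, 0.1559, 0.0724]
tcp_rot: [-0.698, 0.702, -0.096, 0.097]
contact_force: [0.3, -2.1, -4.7]
opening: 0.0558
```

Emit:
jog_arm(
  steps=[
    [0,-0.001,0,-0.1],
    [0,-0.003,0,-0.2],
    [0,-0.005,0,-0.3],
    [0,-0.007,0,-0.4],
    [0,-0.009,0,-0.5],
  ],
)

```text
time_s: 6.8
ee_pos: [0.4771, 0.1546, 0.0734]
tcp_rot: [-0.681, 0.686, 0.18, -0.182]
contact_force: [1.1, -2.6, -4.4]
opening: 0.0558
```

```bash
python3 - <<'E'
from h import *
go((.4773,.1557,.068))
E
```

```text
t 6.8 pos [0.4771 0.1546 0.0734] F [ 1.1 -2.6 -4.4] M [-0.8  -0.18 -0.14] q [-0.31  0.57 -0.17  2.22  0.27  0.38  1.38] open 0.0558
R [[0.869, -0.001, -0.495], [0.495, -0.007, 0.869], [-0.004, -1.0, -0.006]]
scaled [0.005 0.036 0.006] dist 0.005
```

Emit:
jog_arm(
  steps=[
    [0,-0.001,0,0.11],
    [0,-0.003,0,0.22],
    [0,-0.005,0,0.33],
    [0,-0.008,0,0.44],
    [0,-0.011,0,0.55],
  ],
)

```text
time_s: 7.42
ee_pos: [0.4772, 0.1553, 0.0748]
tcp_rot: [-0.694, 0.699, -0.122, 0.123]
contact_force: [0.8, 3.4, -6.2]
opening: 0.056
```

Emit:
jog_arm(
  steps=[
    [0,-0.001,0,0.11],
    [0,-0.003,0,0.22],
    [0,-0.005,0,0.33],
    [0,-0.008,0,0.44],
    [0,-0.011,0,0.55],
  ],
)

```text
time_s: 8.05
ee_pos: [0.4785, 0.1563, 0.0765]
tcp_rot: [-0.579, 0.582, -0.402, 0.405]
contact_force: [2.0, 3.5, -5.7]
opening: 0.0557
```

Emit:
jog_arm(
  steps=[
    [0,-0.001,0,-0.11],
    [0,-0.003,0,-0.22],
    [0,-0.005,0,-0.33],
    [0,-0.008,0,-0.44],
    [0,-0.011,0,-0.55],
  ],
)

```text
time_s: 8.68
ee_pos: [0.4776, 0.1559, 0.0777]
tcp_rot: [-0.694, 0.699, -0.12, 0.121]
contact_force: [-0.2, -0.3, -5.9]
opening: 0.0558
```

```bash
python3 - <<'E'
from h import *
go((.4773,.1557,.068))
f=grab('scene','s3')
cv2.imwrite('pics/s3c.png',cv2.resize(f['p'][110:210,270:400,::-1],None,fx=5,fy=5,interpolation=2))
E
```

```text
t 8.68 pos [0.4776 0.1559 0.0777] F [-0.2 -0.3 -5.9] M [-0.22  0.19 -0.09] q [-0.46  0.56  0.04  2.22 -0.05  0.36  0.85] open 0.0558
R [[0.942, 0.0, 0.336], [-0.336, -0.007, 0.942], [0.003, -1.0, -0.006]]
scaled [-0.002  0.065 -0.002] dist 0.01
```

View pics/s3c.png

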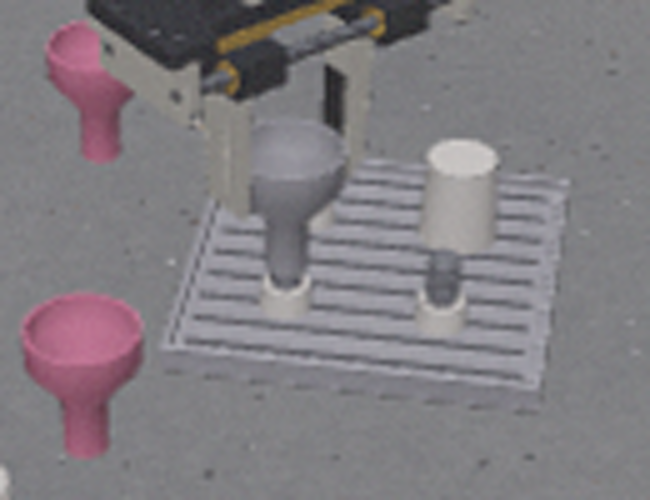

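Emit:
jog_arm(
  steps=[
    [0,-0.001,0,-0.11],
    [0,-0.003,0,-0.22],
    [0,-0.005,0,-0.33],
    [0,-0.007,0,-0.44],
    [0,-0.01,0,-0.55],
  ],
)

```text
time_s: 9.35
ee_pos: [0.4775, 0.1553, 0.0793]
tcp_rot: [-0.68, 0.685, 0.186, -0.187]
contact_force: [-0.4, -1.0, 0.2]
opening: 0.0559
```

Emit:
jog_arm(
  steps=[
    [0,-0.001,0,0.11],
    [0,-0.003,0,0.22],
    [0,-0.005,0,0.33],
    [0,-0.007,0,0.44],
    [0,-0.01,0,0.55],
  ],
)

```text
time_s: 9.98
ee_pos: [0.4775, 0.1553, 0.0809]
tcp_rot: [-0.695, 0.7, -0.118, 0.119]
contact_force: [-0.3, -0.7, -0.1]
opening: 0.0563
```

Emit:
jog_arm(
  steps=[
    [0,-0.001,0,0.11],
    [0,-0.003,0,0.22],
    [0,-0.005,0,0.33],
    [0,-0.007,0,0.44],
    [0,-0.01,0,0.55],
  ],
)

```text
time_s: 10.6
ee_pos: [0.4776, 0.1554, 0.0824]
tcp_rot: [-0.58, 0.584, -0.4, 0.403]
contact_force: [-0.0, -1.0, -0.4]
opening: 0.056
```

```bash
python3 - <<'E'
from h import *
go((.4773,.1557,.068))
E
```

```text
t 10.6 pos [0.4776 0.1554 0.0824] F [-0.  -1.  -0.4] M [-0.08  0.04 -0.02] q [-0.62  0.57  0.27  2.23 -0.37  0.38  0.32] open 0.056
R [[0.356, 0.001, 0.935], [-0.935, -0.007, 0.356], [0.007, -1.0, -0.002]]
scaled [-0.003  0.096 -0.001] dist 0.014
```

Emit:
jog_arm(
  steps=[
    [0,-0.03,0,0],
    [0,-0.07,0,0],
    [0,-0.12,0,0],
    [0,-0.18,0,0],
    [0,-0.26,0,0],
  ],
)

```text
time_s: 11.22
ee_pos: [0.4775, 0.1555, 0.1222]
tcp_rot: [-0.58, 0.584, -0.4, 0.403]
contact_force: [1.1, 0.5, -0.3]
opening: 0.0556
```

Emit:
jog_arm(
  steps=[
    [0,-0.15,0,0],
    [0,-0.3,0,0],
    [0,-0.45,0,0],
    [0,-0.45,0,0],
  ],
)

```text
time_s: 11.72
ee_pos: [0.4783, 0.1563, 0.1914]
tcp_rot: [-0.581, 0.583, -0.399, 0.403]
contact_force: [-0.6, -0.2, -0.7]
opening: 0.056
```

```bash
python3 - <<'E'
from h import *
f=grab('scene','s4');go((.596,-.219,.18))
cv2.imwrite('pics/s4c.png',cv2.resize(f['p'][80:210,250:400,::-1],None,fx=4,fy=4,interpolation=2))
E
```

```text
t 11.78 pos [0.4777 0.1562 0.1904] F [ 0.7 -0.1 -0.9] M [-0.07  0.04 -0.02] q [-0.74  0.4   0.41  2.15 -0.25  0.64  0.22] open 0.056
R [[0.356, 0.002, 0.934], [-0.934, -0.006, 0.356], [0.006, -1.0, -0.0]]
scaled [ 2.618  0.086 -0.154] dist 0.394
```

View pics/s4c.png

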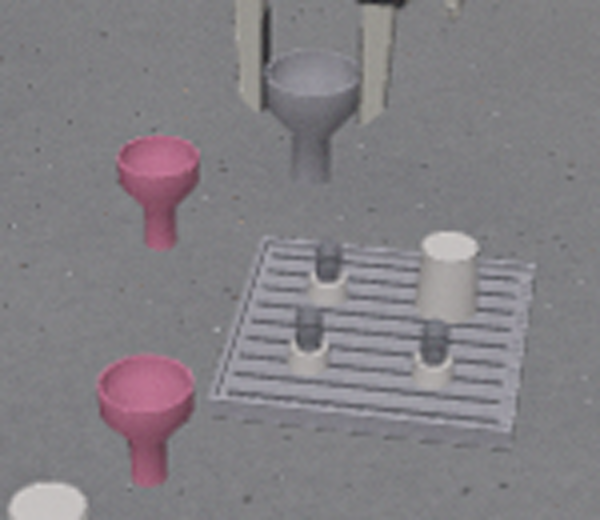

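Emit:
jog_arm(
  steps=[
    [0.25,0,-0.015,0],
    [0.55,0,-0.035,0],
    [0.87,0,-0.05,0],
    [0.87,0,-0.05,0],
  ],
)

```text
time_s: 12.28
ee_pos: [0.5175, 0.0277, 0.1906]
tcp_rot: [-0.579, 0.583, -0.401, 0.405]
contact_force: [-0.2, 0.2, 0.1]
opening: 0.0558
```

Emit:
jog_arm(
  steps=[
    [0.25,0,-0.015,0],
    [0.55,0,-0.035,0],
    [0.87,0,-0.05,0],
    [0.87,0,-0.05,0],
  ],
)

```text
time_s: 12.78
ee_pos: [0.5565, -0.1002, 0.1911]
tcp_rot: [-0.578, 0.583, -0.402, 0.406]
contact_force: [0.3, 1.5, -1.1]
opening: 0.056
```

```bash
python3 - <<'E'
from h import *
go((.596,-.219,.19))
E
```

```text
t 12.78 pos [ 0.5565 -0.1002  0.1911] F [ 0.3  1.5 -1.1] M [ 0.03  0.11 -0.03] q [-0.21  0.47  0.4   2.02 -0.26  0.7   0.7 ] open 0.056
R [[0.347, 0.001, 0.938], [-0.938, -0.009, 0.347], [0.009, -1.0, -0.002]]
scaled [ 0.834  0.015 -0.027] dist 0.125
```

```bash
python3 - <<'E'
from h import *
f=grab('wrist','w5');print(proj(f,[[.596,-.2195,.085]]))
E
```

```text
[[313.12098855 314.67690282]]
```

View pics/w5.png

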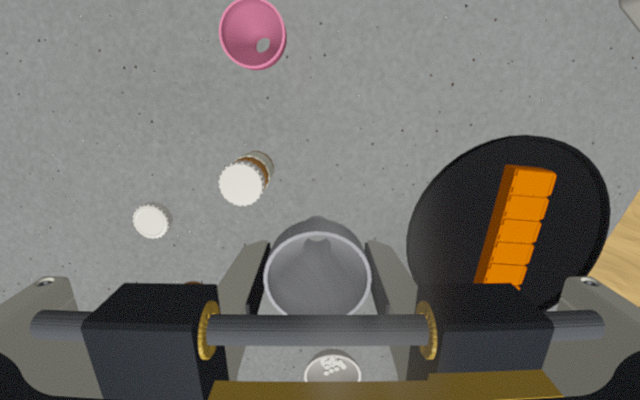

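Emit:
jog_arm(
  steps=[
    [0.3,0,0,0],
    [0.65,0,0,0],
    [1,0,0,0],
    [1,0,0,0],
  ],
)

```text
time_s: 13.32
ee_pos: [0.6084, -0.2408, 0.1911]
tcp_rot: [-0.577, 0.583, -0.403, 0.406]
contact_force: [-0.6, 0.3, 0.1]
opening: 0.0556
```

Emit:
jog_arm(
  steps=[
    [0.25,0,-0.03,0],
    [0.5,0,-0.03,0],
    [0.6,0,-0.03,0],
    [0.6,0,-0.03,0],
  ],
)

```text
time_s: 13.82
ee_pos: [0.6353, -0.3252, 0.1912]
tcp_rot: [-0.578, 0.583, -0.403, 0.405]
contact_force: [-0.2, 0.2, -0.8]
opening: 0.0561
```

```bash
python3 - <<'E'
from h import *
f=grab('wrist','w6');print(proj(f,[[.596,-.2195,.085]]));go((.596,-.219,.19))
E
```

```text
[[317.20941582  71.01402542]]
t 13.88 pos [ 0.6353 -0.3244  0.1913] F [-0.5 -0.4 -1.7] M [-0.04  0.04  0.01] q [ 0.16  0.64  0.37  1.67 -0.28  0.88  1.  ] open 0.0561
R [[0.347, -0.001, 0.938], [-0.938, -0.007, 0.347], [0.007, -1.0, -0.004]]
scaled [-0.75   0.004 -0.001] dist 0.113
```

View pics/w6.png

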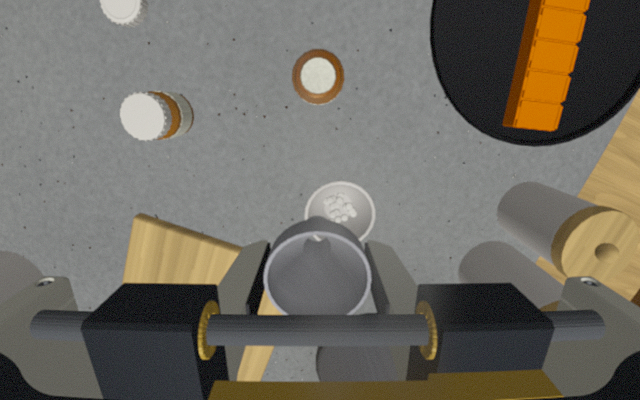

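```bash
python3 - <<'E'
from h import *
f=load('w6');v,u=np.mgrid[0:400,0:640];P=deep(f,np.c_[u.ravel(),v.ravel()]).reshape(400,640,3)
hsv=cv2.cvtColor(f['p'],cv2.COLOR_RGB2HSV)
box=np.zeros((400,640),bool);box[40:115,280:358]=1
def fit(m,z,n):
    c=max(cv2.findContours(m.astype(np.uint8),0,1)[0],key=cv2.contourArea)[:,0]
    w=plane(f,c.astype(float),z)[:,:2];print(n,cv2.fitEllipse(w.astype(np.float32)*1000),c.mean(0))
ok=box&(f['d']>0)
for t in (.065,.075): fit(ok&(P[...,2]>t),.085,f'depth>{t}')
fit(ok&(P[...,2]>.03)&(P[...,2]<2),.055,'body')
fit(box&(hsv[...,1]>90),.055,'amber@.055')
fit(box&(hsv[...,1]<70)&(hsv[...,2]>180),.085,'white')
m=ok&(P[...,2]>.075);print(np.percentile(P[m][:,2],[10,50,90]))
print(f['o'])
print('rim z mid',np.median(P[m],0))
# held funnel rim
box[:]=0;box[225:315,255:380]=1
m=(box&(f['d']>0)&(P[...,2]>.2));ys,xs=np.nonzero(m);print('fun',P[m].max(0),np.percentile(P[m][:,2],[50,95]))
print('predict spout proj',proj(f,[[.6353,-.3244,.218]]))
cv2.imwrite('pics/w6c.png',cv2.resize(f['p'][30:330,230:410,::-1],None,fx=2,fy=2,interpolation=2))
E
```

```text
depth>0.065 ((597.4246215820312, -222.6998291015625), (36.452354431152344, 37.62670135498047), 23.124868392944336) [317.18367347  76.56462585]
depth>0.075 ((597.1593627929688, -221.76031494140625), (35.00411605834961, 35.826873779296875), 23.716140747070312) [317.54761905  73.96031746]
body ((596.9066162109375, -221.37501525878906), (46.87972640991211, 47.67680358886719), 25.614431381225586) [317.58940397  75.98675497]
amber@.055 ((597.0702514648438, -221.17982482910156), (46.052818298339844, 46.458980560302734), 125.06295776367188) [317.86666667  76.06666667]
white ((597.5629272460938, -222.5613250732422), (26.886613845825195, 27.06316375732422), 90.51268768310547) [317.60416667  75.34375   ]
[0.08042569 0.08373893 0.08517124]
[ 0.60628991 -0.24396526  0.35620673]
rim z mid [ 0.59640948 -0.2194001   0.08373893]
fun [ 0.66440642 -0.2888966   0.28753112] [0.21265775 0.23235312]
predict spout proj [[316.97606149 278.71121203]]
```

View pics/w6c.png

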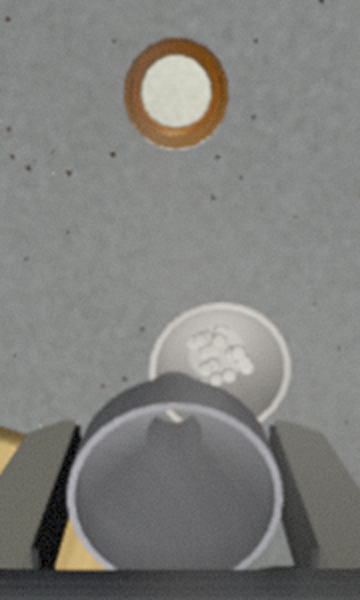

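Emit:
jog_arm(
  steps=[
    [-0.25,0,0,0],
    [-0.5,0,0,0],
    [-0.735,0.05,0,0],
    [-0.735,0.05,0,0],
  ],
)

```text
time_s: 14.38
ee_pos: [0.596, -0.2154, 0.1826]
tcp_rot: [-0.58, 0.583, -0.402, 0.402]
contact_force: [-0.2, 0.2, -0.4]
opening: 0.0559
```

```bash
python3 - <<'E'
from h import *
go((.597,-.221,.15))
E
```

```text
t 14.38 pos [ 0.596  -0.2154  0.1826] F [-0.2  0.2 -0.4] M [-0.07 -0.02  0.01] q [ 0.01  0.55  0.38  1.87 -0.27  0.77  0.89] open 0.0559
R [[0.353, -0.003, 0.936], [-0.936, -0.004, 0.353], [0.003, -1.0, -0.004]]
scaled [ 0.037  0.217 -0.006] dist 0.033
```

Emit:
jog_arm(
  steps=[
    [0.03,0.06,-0.005,0],
    [0.035,0.15,-0.005,0],
    [0.035,0.24,-0.005,0],
    [0.035,0.24,-0.005,0],
  ],
)

```text
time_s: 14.88
ee_pos: [0.5961, -0.221, 0.1448]
tcp_rot: [-0.579, 0.583, -0.404, 0.402]
contact_force: [0.6, -0.1, -1.0]
opening: 0.0558
```

```bash
python3 - <<'E'
from h import *
f=grab('scene','s7');g=grab('top','t7');go((.597,-.221,.15))
cv2.imwrite('pics/s7c.png',np.hstack([cv2.resize(f['p'][200:300,235:315,::-1],(480,600),interpolation=2),cv2.resize(g['p'][150:230,360:400,::-1],(300,600),interpolation=2)]))
E
```

```text
t 14.97 pos [ 0.5969 -0.2212  0.1462] F [-0.3 -0.4  0.1] M [-0.12  0.04 -0.02] q [ 0.03  0.6   0.35  1.89 -0.3   0.71  0.92] open 0.0559
R [[0.352, -0.004, 0.936], [-0.936, -0.004, 0.352], [0.003, -1.0, -0.005]]
scaled [-0.001 -0.025  0.001] dist 0.004
```

View pics/s7c.png

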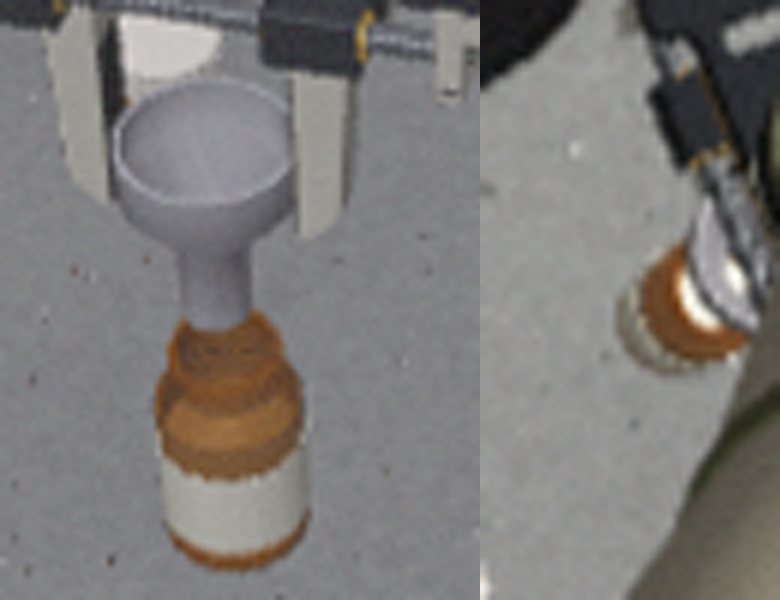

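```bash
python3 - <<'E'
from h import *
f=load('s7')
hsv=cv2.cvtColor(f['p'],cv2.COLOR_RGB2HSV)
# bottle column edges per row (amber or label vs grey)
for r in list(range(258,294,3)):
    row=f['p'][r,250:300].astype(int); 
    a=np.nonzero((hsv[r,250:300,1]>80))[0]
    w=np.nonzero((row.min(1)>150))[0]
    s=a if len(a)>3 else w
    print(r,250+s.min(),250+s.max(),'mid',250+(s.min()+s.max())/2)
for z in (0,.03,.06,.085): print('bottle proj z',z,proj(f,[[.597,-.221,z]]).round(2))
for z in (.101,.12,.153,.171): print('fun proj z',z,proj(f,[[.5965,-.2211,z]]).round(2))
g=f['p'][...,1].astype(int)
for r in (242,245,248,250,251):
    print(r,g[r,258:285].tolist())
for r in (212,222,226,230,232):
    print(r,g[r,248:290].tolist())
E
```

```text
258 263 281 mid 272.0
261 263 283 mid 273.0
264 261 284 mid 272.5
267 261 284 mid 272.5
270 261 284 mid 272.5
273 262 283 mid 272.5
276 263 281 mid 272.0
279 269 275 mid 272.0
282 265 276 mid 270.5
285 265 277 mid 271.0
288 265 277 mid 271.0
291 265 282 mid 273.5
bottle proj z 0 [[274.33 284.36]]
bottle proj z 0.03 [[273.51 274.27]]
bottle proj z 0.06 [[272.67 263.77]]
bottle proj z 0.085 [[271.94 254.67]]
fun proj z 0.101 [[271.22 248.61]]
fun proj z 0.12 [[270.64 241.33]]
fun proj z 0.153 [[269.59 228.2 ]]
fun proj z 0.171 [[269.   220.78]]
242 [127, 116, 128, 129, 129, 127, 114, 95, 108, 102, 105, 102, 102, 98, 96, 87, 77, 85, 102, 129, 128, 128, 130, 131, 129, 130, 126]
245 [132, 129, 127, 128, 126, 129, 123, 103, 107, 108, 107, 106, 105, 95, 97, 92, 87, 85, 95, 135, 131, 128, 125, 129, 125, 127, 124]
248 [127, 129, 130, 131, 127, 130, 131, 107, 115, 118, 115, 116, 113, 108, 106, 100, 97, 88, 98, 129, 127, 122, 120, 124, 123, 126, 127]
250 [132, 128, 124, 124, 124, 124, 125, 114, 113, 118, 118, 122, 113, 110, 106, 108, 102, 92, 93, 122, 128, 125, 121, 122, 124, 126, 130]
251 [132
[... 487 characters left out ...]
, 146, 149, 146, 143, 136, 123, 95, 134, 152, 153, 151, 152, 151]
226 [151, 151, 151, 154, 133, 82, 159, 109, 115, 123, 125, 133, 134, 129, 135, 137, 142, 144, 143, 150, 151, 145, 146, 143, 148, 148, 147, 145, 145, 144, 140, 139, 136, 137, 140, 123, 133, 153, 154, 153, 154, 153]
230 [147, 152, 151, 154, 148, 74, 85, 112, 130, 161, 135, 123, 120, 124, 129, 130, 135, 139, 145, 147, 147, 149, 150, 147, 146, 145, 142, 144, 142, 144, 145, 153, 150, 107, 92, 88, 117, 154, 154, 149, 148, 150]
232 [129, 131, 145, 152, 151, 87, 73, 102, 114, 120, 122, 137, 151, 149, 132, 138, 138, 143, 144, 147, 150, 149, 155, 153, 147, 146, 149, 152, 156, 126, 109, 105, 103, 91, 86, 86, 116, 157, 152, 155, 153, 153]
```

Emit:
jog_arm(
  steps=[
    [0,0.05,0,0],
    [0,0.1,0,0],
    [0,0.15,0,0],
    [0,0.2,0,0],
    [0,0.22,0,0],
  ],
)

```text
time_s: 15.6
ee_pos: [0.5965, -0.2212, 0.1125]
tcp_rot: [-0.579, 0.583, -0.403, 0.402]
contact_force: [0.5, -0.9, -0.9]
opening: 0.0562
```

```bash
python3 - <<'E'
from h import *
f=grab('scene','s8');go((.597,-.221,.095))
cv2.imwrite('pics/s8c.png',cv2.resize(f['p'][200:300,235:315,::-1],(480,600),interpolation=2))
E
```

```text
t 15.65 pos [ 0.5965 -0.2212  0.1124] F [-0.3 -0.3 -0.9] M [-0.05  0.01 -0.05] q [ 0.05  0.64  0.33  1.91 -0.32  0.64  0.94] open 0.0558
R [[0.352, -0.005, 0.936], [-0.936, -0.004, 0.352], [0.002, -1.0, -0.006]]
scaled [-0.001  0.116  0.005] dist 0.017
```

View pics/s8c.png

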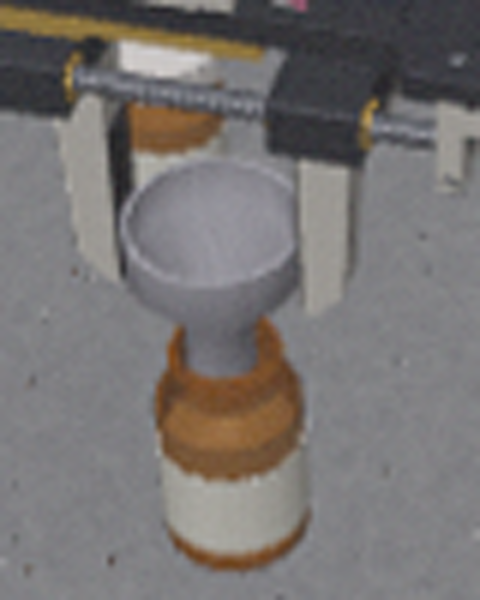

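Emit:
jog_arm(
  steps=[
    [0,0.025,0,0],
    [0,0.05,0,0],
    [0,0.075,0,0],
    [0,0.09,0,0],
    [0,0.1,0,0],
  ],
)

```text
time_s: 16.27
ee_pos: [0.5964, -0.2213, 0.0973]
tcp_rot: [-0.579, 0.583, -0.403, 0.402]
contact_force: [-0.3, -0.3, 0.3]
opening: 0.0558
```

Emit:
jog_arm(
  steps=[
    [0,0.007,0,0],
    [0,0.014,0,0],
    [0,0.014,0,0],
  ],
)

```text
time_s: 16.65
ee_pos: [0.5966, -0.2213, 0.0954]
tcp_rot: [-0.579, 0.583, -0.403, 0.402]
contact_force: [-1.0, -0.1, 1.2]
opening: 0.0556
```

```bash
python3 - <<'E'
from h import *
go((.597,-.221,.095))
E
```

```text
t 16.65 pos [ 0.5966 -0.2213  0.0954] F [-1.  -0.1  1.2] M [ 0.01  0.05 -0.01] q [ 0.06  0.67  0.31  1.92 -0.33  0.61  0.95] open 0.0556
R [[0.352, -0.004, 0.936], [-0.936, -0.004, 0.352], [0.002, -1.0, -0.005]]
scaled [-0.001  0.002  0.003] dist 0.001
```

Probing slightly further for seating contact.

Emit:
jog_arm(
  steps=[
    [0,0.007,0,0],
    [0,0.012,0,0],
    [0,0.012,0,0],
  ],
)

```text
time_s: 17.02
ee_pos: [0.5973, -0.2215, 0.0947]
tcp_rot: [-0.58, 0.583, -0.402, 0.403]
contact_force: [-0.9, 0.7, 11.6]
opening: 0.056
```

```bash
python3 - <<'E'
from h import *
f=grab('scene','s9');go((.597,-.221,.095))
cv2.imwrite('pics/s9c.png',cv2.resize(f['p'][200:300,235:315,::-1],(480,600),interpolation=2))
E
```

```text
t 17.07 pos [ 0.5973 -0.2215  0.0947] F [-1.9  1.3  9.6] M [ 0.29  0.23 -0.  ] q [ 0.06  0.67  0.31  1.92 -0.33  0.61  0.95] open 0.056
R [[0.352, -0.002, 0.936], [-0.936, -0.004, 0.352], [0.003, -1.0, -0.004]]
scaled [-0.004 -0.002 -0.001] dist 0.001
```

View pics/s9c.png

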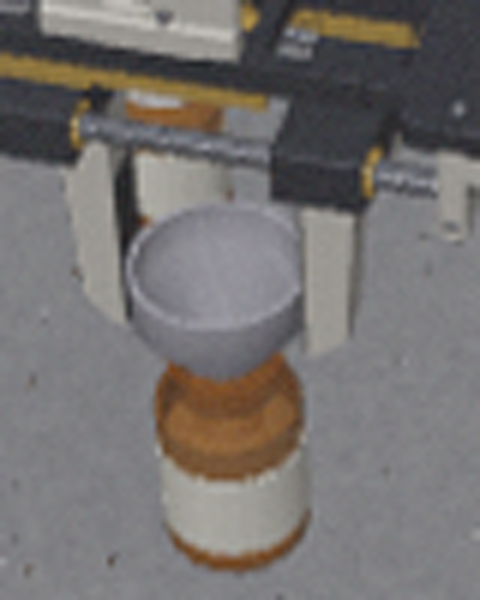

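Emit:
jog_arm(
  steps=[
    [0,0,0,0],
    [0,0,0,0],
  ],
  grip_force=5,
)

```text
time_s: 17.32
ee_pos: [0.5974, -0.2215, 0.0949]
tcp_rot: [-0.58, 0.583, -0.402, 0.403]
contact_force: [0.0, -0.1, 3.9]
opening: 0.0571
```

Emit:
jog_arm(
  steps=[
    [0,0,0,0],
    [0,0,0,0],
    [0,0,0,0],
    [0,0,0,0],
    [0,0,0,0],
  ],
  grip=0.8,
)

```text
time_s: 17.95
ee_pos: [0.5973, -0.2215, 0.0948]
tcp_rot: [-0.58, 0.583, -0.402, 0.403]
contact_force: [0.8, 0.0, -0.7]
opening: 0.0837
```

```bash
python3 - <<'E'
from h import *
f=grab('scene','s10');go((.597,-.221,.095))
cv2.imwrite('pics/s10c.png',cv2.resize(f['p'][200:300,235:315,::-1],(480,600),interpolation=2))
E
```

```text
t 18.0 pos [ 0.5974 -0.2215  0.0949] F [-0.3 -0.2  0.1] M [-0.09  0.01  0.01] q [ 0.06  0.67  0.31  1.92 -0.33  0.61  0.95] open 0.0838
R [[0.352, -0.002, 0.936], [-0.936, -0.004, 0.352], [0.003, -1.0, -0.003]]
scaled [-0.004 -0.001 -0.001] dist 0.001
```

View pics/s10c.png

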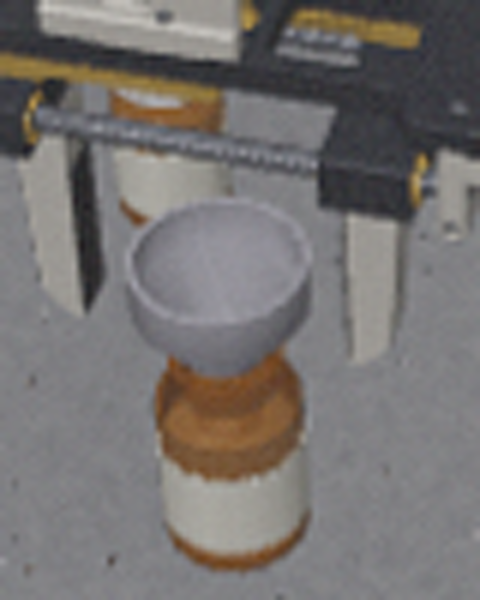

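Emit:
jog_arm(
  steps=[
    [0,-0.1,0,0],
    [0,-0.25,0,0],
    [0,-0.5,0,0],
    [0,-0.8,0,0],
    [0,-1,0,0],
  ],
)

```text
time_s: 18.62
ee_pos: [0.598, -0.2213, 0.2481]
tcp_rot: [-0.58, 0.583, -0.402, 0.404]
contact_force: [0.3, 0.8, -0.6]
opening: 0.0834
```

Emit:
jog_arm(
  steps=[
    [0.35,0,0,0],
    [0.7,0,0,0],
    [1,0,0,0],
    [1,0,0,0],
    [1,0,0,0],
  ],
)

```text
time_s: 19.25
ee_pos: [0.6504, -0.3611, 0.2492]
tcp_rot: [-0.58, 0.582, -0.402, 0.404]
contact_force: [0.4, -0.2, 0.2]
opening: 0.0837
```

```bash
python3 - <<'E'
from h import *
f=grab('scene','s11');w=grab('wrist','w11');go((.597,-.221,.095))
cv2.imwrite('pics/s11c.png',cv2.resize(f['p'][200:300,235:315,::-1],(480,600),interpolation=2))
v,u=np.mgrid[0:400,0:640]
for n,g,b in (('s',f,(200,300,250,300)),('w',w,(0,240,220,420))):
    P=deep(g,np.c_[u.ravel(),v.ravel()]).reshape(400,640,3)
    m=np.zeros((400,640),bool);m[b[0]:b[1],b[2]:b[3]]=1;m&=(g['d']>0)&(P[...,2]>.097)&(P[...,2]<.14)
    c=max(cv2.findContours(m.astype(np.uint8),0,1)[0],key=cv2.contourArea)[:,0]
    q=P[m];print(n,len(q),'top z',np.percentile(q[:,2],[90,97]),cv2.fitEllipse((plane(g,c.astype(float),.12)[:,:2]*1000).astype(np.float32)))
    top=q[q[:,2]>np.percentile(q[:,2],60)]
    A=np.c_[top[:,:2]-top[:,:2].mean(0),np.ones(len(top))];print('plane',np.linalg.lstsq(A,top[:,2],rcond=None)[0])
E
```

```text
t 19.35 pos [ 0.6508 -0.3601  0.2493] F [-0.4 -0.3  0.5] M [-0.03 -0.02  0.05] q [ 0.19  0.62  0.4   1.54 -0.27  1.03  1.02] open 0.0835
R [[0.353, 0.001, 0.936], [-0.936, -0.004, 0.353], [0.004, -1.0, -0.001]]
scaled [-0.998  1.025 -0.008] dist 0.215
s 343 top z [0.11953968 0.12038182] ((615.647705078125, -229.125732421875), (34.75631332397461, 67.052978515625), 25.178857803344727)
plane [ 0.00671195 -0.00626499  0.11724365]
w 1889 top z [0.12110226 0.12190349] ((597.4714965820312, -222.783447265625), (54.804962158203125, 55.88052749633789), 106.1041030883789)
plane [ 0.02361307 -0.07135333  0.11773082]
```

View pics/s11c.png

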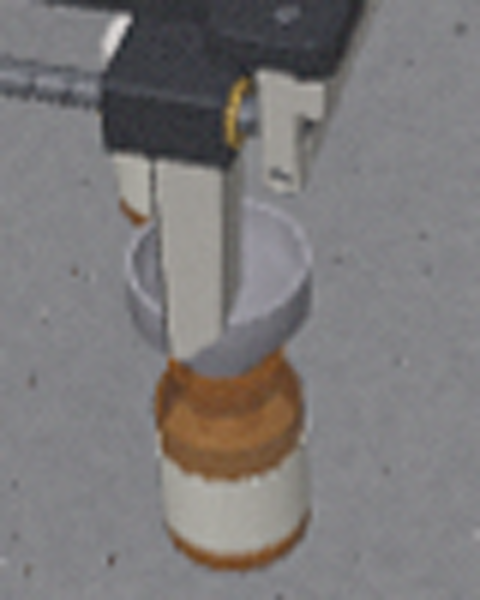

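View pics/w11.png

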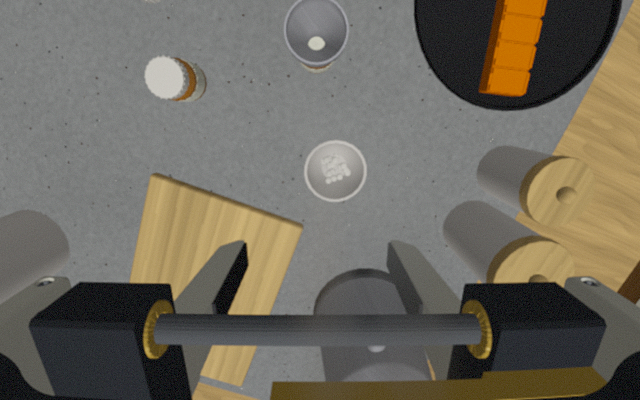

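View pics/s11.png

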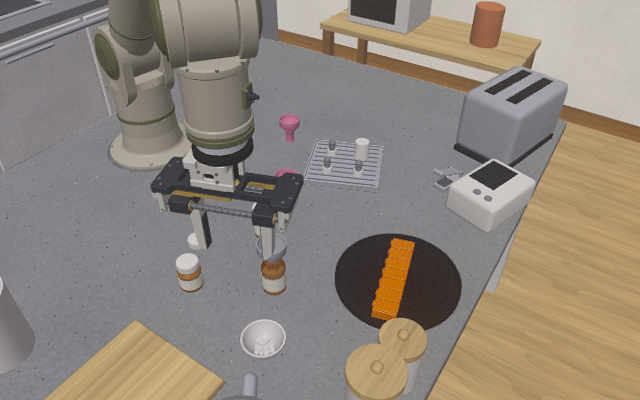

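```bash
python3 - <<'E'
from h import *
w=load('w11');v,u=np.mgrid[0:400,0:640]
P=deep(w,np.c_[u.ravel(),v.ravel()]).reshape(-1,3)
d=P[:,:2]-[.5975,-.2225];r=np.hypot(*d.T);a=np.degrees(np.arctan2(d[:,1],d[:,0]))
s=(P[:,2]>.1)&(P[:,2]<.14)&(r<.032)
Z=[];A=[]
for k in range(-180,180,30):
    m=s&(a>=k)&(a<k+30)&(r>.022)
    z=np.sort(P[m,2])[-12:]; A.append(np.radians(k+15));Z.append(z.mean());print(k,m.sum(),z.mean().round(4))
A=np.array(A);M=np.c_[np.cos(A),np.sin(A),np.ones(12)]*[.0275,.0275,1]
print(np.linalg.lstsq(M,np.array(Z),rcond=None)[0])
cv2.imwrite('pics/w11c.png',cv2.resize(w['p'][0:110,260:380,::-1],None,fx=5,fy=5,interpolation=2))
E
```

```text
-180 127 0.122
-150 83 0.1219
-120 74 0.1222
-90 75 0.1221
-60 74 0.1221
-30 75 0.1218
0 108 0.1219
30 155 0.1217
60 195 0.1215
90 136 0.1134
120 176 0.1207
150 177 0.122
[ 0.01621385 -0.06160023  0.12111468]
```

View pics/w11c.png

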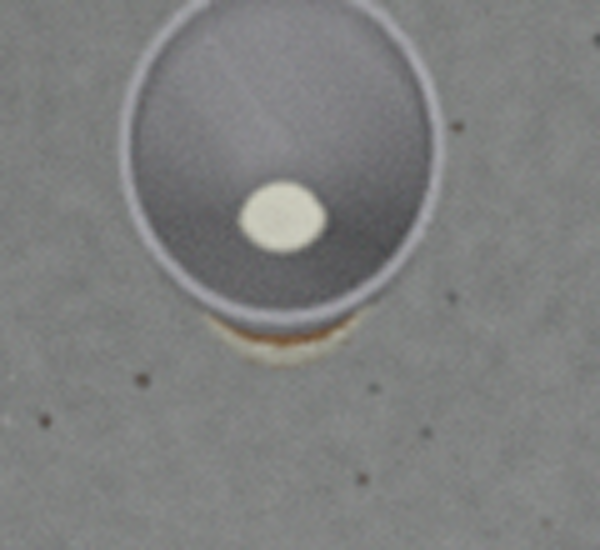

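```bash
python3 - <<'E'
from h import *
a=load('scene0')['p'].astype(int);b=load('s11')['p'].astype(int)
D=np.abs(a-b).sum(2)
for n,(u0,u1,v0,v1) in dict(rack=(335,390,140,190),cup=(353,372,136,162),short=(172,205,252,294),bowl=(236,290,318,360),organizer=(370,418,236,322),splitter=(430,465,165,190)).items(): print(n,np.median(D[v0:v1,u0:u1]),(D[v0:v1,u0:u1]>60).mean().round(3))
print(arm.get_obs()['contact_force']); print(arm.close_job())
E
```

```text
rack 18.0 0.013
cup 19.0 0.002
short 17.0 0.0
bowl 19.0 0.0
organizer 15.0 0.0
splitter 18.0 0.0
[-0.42677957 -0.29640495  0.54989981]
the job is handed in; nothing more can be done
None
```

I worked the steel funnel off its peg and set it fully home in the open bottle, then handed the job in at about 19.4 s of the 67 s allowed. The hand-in reports no verdict, so success rests on my own checks below.

- **Freeing it:** I gripped the collar and twisted back and forth with a light pull. The pull read 4–7 N at the end of each twist while the funnel still held. It came free after about 12 mm.
- **Placing it:** I lowered it into the mouth until it met about 10 N at the expected height, eased the force, released it and withdrew.
- **Funnel:** its rim is at 0.121–0.122 m, where 0.121 means fully home. It is centred within about 1.5 mm of the measured mouth. The rim looks level to about 0.01 rad on the reliable depth readings. A raw fit gave about 0.06 rad, but part of the rim was cut off at the picture's edge. Both are under the 0.1 limit.
- **Everything else:** before and after pictures show no movement of the rack, medicine cup, short bottle, bowl, organizer or splitter. I compared the tall bottle, the loose cap and the open bottle by eye only, and they looked unmoved. The external force reading was at noise level at hand-in.
- **Disagreement:** the cameras differed by 2–3 mm on positions, within their calibration. I used the wrist camera for the final alignment.

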